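# Clamp the long column in the V-block holder

### The job

Lay the longer of the two steel chromatography columns lengthwise in the two V-blocks of the grey clamping stand, roughly centred end to end and resting in both V's, and let go of it. Then swing the stand's hinged metal strap over so that it lies down across the column. Leave the shorter column where it is.

Things in the scene. Friction and masses are not known exactly. Their poses are not given: they have to be found in the camera images.
- long_column_mid (a point): Middle of the long steel column, on its axis: 178 mm long, hexagon nut at each end; take it as 14.5 mm wide, 12.5 mm high throughout; 150 g. Point's y axis runs along the column (either way round is fine); 6 mm above the bench at the start, z up. Grip the middle, across the tube. It starts right of the stand in one of two places, the short column in the other.
- holder_seat (a point): Fixed stand, base 76x170x10 mm with two aluminium V-blocks. Point: place for the column's middle, 45 mm above the bench. y along the V's; x across, away from the robot within 20 deg; z up. Blocks at y -60 and +60 mm, 38 wide, 16 thick, tops 5.5 above the point; 90 deg V's, mouth 30 wide, centre the column. 104 mm clear between blocks, down to the base 35 below the point.
- strap (a joint): Steel strap 57x13x3 mm, end turned up 10 mm. Pivot parallel to y at x +26, y -60, z +8.5 mm from holder_seat. 0 = level over the V (reads 0 +-0.06 on the seated column), pi/2 = up, more leans to +x. Starts 1.85-2.05. Light (under 1 N): stays put from 1.1 to 2.05, falls gently shut below 1.0. Tips over if pushed level toward -x, 15-25 mm above the pivot, until 30 mm past it.
- short_column: The shorter column, 128 mm long and otherwise of the same kind, lying on the bench; to be left alone. Origin: centre of its underside.

How it is judged:
By the outcome, as a careful person would: the job done as asked, in the order asked, and still so for the second after the job is handed in, with the robot touching nothing.
It also fails if it takes over 45 s, if anything falls off the work surface, if the arm or the gripper's body presses on something with over 40 N, if the wrist force passes 120 N, or if a joint passes its speed limit or range.

### The arm

A 7-joint arm with a two-finger parallel gripper is mounted at the origin on a cart in front of the work surface, level with it; the furniture and walls round the work are solid. World frame = base frame: x ahead of the robot, y to its left, z up, the work surface at z = 0. Lengths are in m, angles in rad, forces in N, time in s.
With the tool pointing down it reaches from about 0.425 to 0.925 m from the base axis. Payload 6.8 kg.
Tool frame: the origin (TCP) lies at the very end of the fingers, on their centre line; the grasp point (between the pads) lies 19 mm behind it; z points along the fingers, y is the line along which they close (so a half turn about z gives the same grasp; the last joint's range is limited). The gripper opens to 88 mm and grips with 3 to 60 N. Pads are 20 mm wide; open, the fingers measure 115 mm over their backs; the gripper's body (75 mm by 178 mm) begins 61 mm behind the grasp point.
Start: joints at [-1.258, 0.477, 0.022, 1.555, -0.011, 1.109, -0.083], TCP at [0.276, 0.616, 0.195] pointing down, gripper open.
Joint ranges: [-2.96, 2.96], [-0.34, 2.1], [-1.41, 1.46], [0.24, 2.44], [-1.37, 4.51], [0.17, 1.92], [-2.96, 2.96]. Speed limits (rad/s): [2.39, 2.39, 3.14, 3.14, 3.14, 3.14, 3.14].

### API

Orientations are given as a 3x3 rotation matrix whose columns are the frame's x, y, z axes.
In Python, from plant import robot gives the robot as it stands.
- The arm moves only by the shell command python3 -m crank 'ROWS' [FORCE]. ROWS is JSON, a list of rows, each a list of 7 numbers: the turn, a rotation vector about the tool's x, y, z in degrees, then the shift along the tool's x, y, z in m, then the opening in per cent of the stroke, from 0 (shut) to 100 (fully open). In form: [[ax, ay, az, x, y, z, hand], ...]. A call has 1 to 12 rows; each row shifts and turns the commanded pose from where the row before left it, along the tool's axes as they then stand; what a row does not reach is not made up. A row lasts 1/12 s, in which the tool goes at most 41.7 mm and 7.16 degrees, less where a joint would pass 70% of its speed; a pose out of reach is approached as far as the arm can. A call with a gripper value outside its range is refused whole. The fingers move at their own pace and stop on an object; FORCE is the grip in N (left out, the last holds). Time passes only in rows, so rows that do not move let the fingers close. It gives the time, the measured TCP pose, the force, the opening and the grip force at its end, in the units of the state.
- robot.observe(): the state, without advancing time (a new reading comes with each control period).
- robot.capture(name): name is "side" or "top" or "wrist"; returns the picture (384x512x3 uint8, red, green, blue); there is no depth.
- robot.get_calibration(name): a dict with "fx", "fy", "cx", "cy" (pixels), "dist" ([k1, k2, p1, p2, k3] as OpenCV has them; the pictures are not rectified), "R" (3x3) and "t" (3): a world point X has camera coordinates R X + t; the wrist camera has in their place "tool_from_camera" (4x4, takes a point from camera to tool coordinates, whose origin is the TCP and whose axes are the flange's). Camera axes: x right, y down, z forward; pixel columns grow to the right and rows downward; lengths in m; the calibration is good to about 2 mm. A picture is of the moment at which its call begins: read the wrist's pose just before it. get_calibration takes no time and is no camera call.
- robot.job_done(): hands the job in; it is judged then, once.
The state is a dict: "clock": time; "joint_positions": joint angles; "joint_vel": joint speeds; "effort": joint torques, N m; "tool_pos": TCP position; "tool_rot": TCP orientation; "contact_force": force on the tool from outside, world axes, zero at the start; "wrist_torque": the same for the moment, N m; "opening": opening from 0.0 (shut) to 1.0 (fully open); "finger_force": force on a finger pad.
Only numpy, scipy, OpenCV 4.12 (cv2) and the standard library are available. Lean on these libraries where they do the work, as an engineer would, in place of code of your own. Each camera call takes 0.05 s, during which the arm holds its last target. There are 200 camera calls.

## Working session

There is one attempt and no reset: what is moved stays moved. The work goes in short steps, Python scripts to look and compute and a shell command to move; the robot and the scene stay as the last step left them, time stands still between calls to the robot, and variables do not carry over. Pictures are saved under pics/ and viewed, at most 10 in all, crops included, and the job is handed in when it is done.

```bash
ls; mkdir -p pics; cat > h.py <<'E'
import numpy as np, cv2
from plant import robot
def snap(n,f):
    im=robot.capture(n); cv2.imwrite(f'pics/{f}.png',im[:,:,::-1]); return im
def cam(n,st=None):
    c=robot.get_calibration(n); K=np.array([[c['fx'],0,c['cx']],[0,c['fy'],c['cy']],[0,0,1.]]); d=np.array(c['dist'])
    if n=='wrist':
        st=st or robot.observe(); T=np.array(c['tool_from_camera']); Rt=np.array(st['tool_rot']); 
        Rwc=Rt@T[:3,:3]; o=Rt@T[:3,3]+np.array(st['tool_pos'])
        return K,d,Rwc.T,-Rwc.T@o
    return K,d,np.array(c['R']),np.array(c['t'])
def ray(C,uv):
    K,d,R,t=C; p=cv2.undistortPoints(np.array(uv,float).reshape(-1,1,2),K,d).reshape(-1,2)
    return -R.T@t, np.c_[p,np.ones(len(p))]@R
def onz(C,uv,z):
    o,D=ray(C,uv); return o+D*((z-o[2])/D[:,2])[:,None]
def proj(C,X):
    K,d,R,t=C; return cv2.projectPoints(np.array(X,float).reshape(-1,3),cv2.Rodrigues(R)[0],t,K,d)[0].reshape(-1,2)
E
python3 - <<'E'
from h import *
np.set_printoptions(precision=4,suppress=True)
a=snap('top','t0');b=snap('side','s0')
cv2.imwrite('pics/ts.png',np.vstack([a])[:,:,::-1])
for n in('top','side'):
    C=cam(n);print(n,-C[2].T@C[3],C[2][2],C[0][0,0])
s=robot.observe();print(s['tool_pos'],s['tool_rot'],s['opening'],robot.get_calibration('wrist'))
E
```

```text
pics
top [ 0.4078 -0.0138  1.2075] [ 0.1059 -0.0143 -0.9943] 492.36474244315883
side [ 0.5251 -1.0176  0.7862] [-0.0053  0.8195 -0.573 ] 475.3420656066554
[0.2755 0.6156 0.194 ] [[-0.9127  0.4086 -0.0005]
 [ 0.4086  0.9127 -0.0015]
 [-0.0001 -0.0016 -1.    ]] 0.9961399638031155 {'fx': 320.2152726235725, 'fy': 320.2152726235725, 'cx': 258.23750400165477, 'cy': 192.81140119878114, 'dist': array([-0.0769,  0.    ,  0.    ,  0.    ,  0.    ]), 'tool_from_camera': array([[ 0.0001, -0.9673, -0.2535,  0.0689],
       [ 1.    , -0.0002,  0.0012,  0.0004],
       [-0.0012, -0.2535,  0.9673, -0.1898],
       [ 0.    ,  0.    ,  0.    ,  1.    ]])}
```

View pics/t0.png

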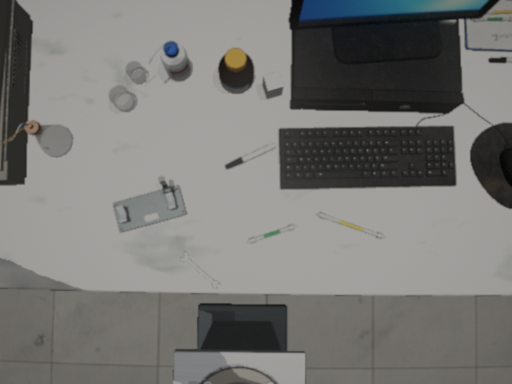

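View pics/s0.png

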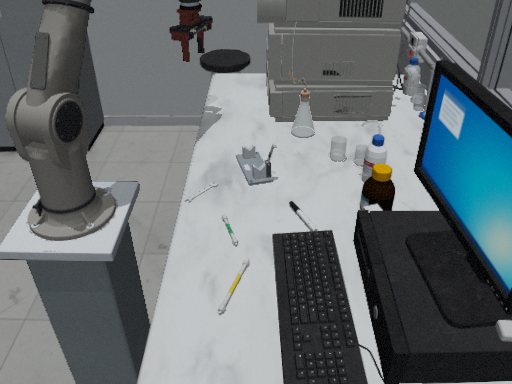

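The top view shows the stand at about (150,208), with the strap up at (167,185). The long yellow-banded column is at (350,225) and the short green one at (272,233). The side view agrees.

```bash
python3 - <<'E'
from h import *
np.set_printoptions(precision=4,suppress=True)
t=cv2.imread('pics/t0.png'); s=cv2.imread('pics/s0.png')
C=cam('top');S=cam('side')
hsv=cv2.cvtColor(t,cv2.COLOR_BGR2HSV)
# column: nuts ends approx
print('ends long',onz(C,[[319,215],[381,236]],.006),'short',onz(C,[[249,240],[294,226]],.006))
y=((hsv[...,0]>18)&(hsv[...,0]<40)&(hsv[...,1]>90)).astype(np.uint8); y[:190]=0;y[260:]=0
print('yellow',cv2.minAreaRect(cv2.findNonZero(y)), onz(C,[cv2.minAreaRect(cv2.findNonZero(y))[0]],.010))
# base of stand
g=((hsv[...,2]<185)&(hsv[...,2]>60)).astype(np.uint8); m=np.zeros_like(g); m[175:240,100:200]=g[175:240,100:200]
a=cv2.resize(t[165:245,95:205],None,fx=7,fy=7,interpolation=cv2.INTER_CUBIC)
cv2.imwrite('pics/c1.png',a)
b=cv2.resize(s[130:200,220:300],None,fx=8,fy=8,interpolation=cv2.INTER_CUBIC)
cv2.imwrite('pics/c2.png',b)
E
```

```text
ends long [[ 0.4846 -0.1909  0.006 ]
 [ 0.4354 -0.3445  0.006 ]] short [[ 0.4209 -0.0204  0.006 ]
 [ 0.4567 -0.1297  0.006 ]]
yellow ((350.6021728515625, 225.2189483642578), (24.007450103759766, 2.3922011852264404), 19.983104705810547) [[ 0.4606 -0.2682  0.01  ]]
```

View pics/c1.png

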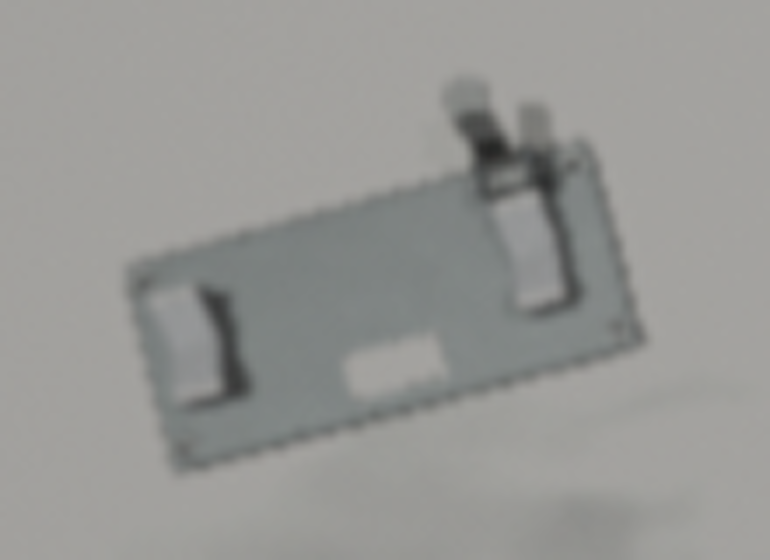

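The crop shows the base corners at (130,265), (590,145), (642,342) and (178,470), the two bright V-blocks, and the strap leaning away from the robot at the right block.

```bash
python3 - <<'E'
from h import *
np.set_printoptions(precision=4,suppress=True)
C=cam('top')
f=lambda P:(np.array(P,float)+.5)/7-.5+[95,165]
X=onz(C,f([[130,265],[590,145],[642,342],[178,470]]),.010)
print(X, [np.linalg.norm(X[i]-X[i-1]) for i in range(4)], 'centre',X.mean(0))
d=(X[0]+X[3]-X[1]-X[2]);d/=np.linalg.norm(d);print('ydir',d, 'yaw',np.degrees(np.arctan2(-d[0],d[1])))
# block top corners: left block, right block
L=onz(C,f([[150,295],[195,285],[220,395],[175,405]]),.0505);R=onz(C,f([[495,200],[540,190],[568,300],[520,312]]),.0505)
print('blocks',L.mean(0),R.mean(0),(L.mean(0)+R.mean(0))/2,np.linalg.norm(L.mean(0)-R.mean(0)))
c=X.mean(0);xd=np.array([d[1],-d[0],0])
S=c.copy();S[2]=.045
print('proj blocks top if centred', [proj(C,S+[0,0,.0055]+60*k/1000*d) for k in(1,-1)])
s=robot.observe();print(s['tool_pos'],s['joint_positions'])
E
```

```text
[[0.5061 0.3137 0.01  ]
 [0.5512 0.1537 0.01  ]
 [0.4825 0.1334 0.01  ]
 [0.435  0.2937 0.01  ]] [np.float64(0.07388630858096855), np.float64(0.16620903815714116), np.float64(0.07160116752709107), np.float64(0.16721607663909033)] centre [0.4937 0.2236 0.01  ]
ydir [-0.2781  0.9606  0.    ] yaw 16.14480308480324
blocks [0.4761 0.2827 0.0505] [0.5102 0.1669 0.0505] [0.4932 0.2248 0.0505] 0.12072767490420787
proj blocks top if centred [array([[121.6215, 213.475 ]]), array([[170.7765, 200.2839]])]
[0.2755 0.6156 0.194 ] [-1.2581  0.4777  0.0224  1.5563 -0.0115  1.1093 -0.0831]
```

Stand seat is about (0.4935, 0.224), yaw 16°; sizes match (base 72x167, blocks 121 apart). Long column is about (0.460, -0.268), yaw -18°. I'll swing there in an arc.

```bash
python3 -m crank '[[0,0,3.4,-0.039,-0.01,0,100],[0,0,3.4,-0.039,-0.01,0,100],[0,0,3.4,-0.039,-0.01,0,100],[0,0,3.5,-0.039,-0.01,0,100],[0,0,3.5,-0.039,-0.01,0,100],[0,0,3.5,-0.039,-0.01,0,100],[0,0,3.6,-0.039,-0.01,0,100],[0,0,3.6,-0.039,-0.01,0,100],[0,0,3.6,-0.039,-0.01,0,100],[0,0,3.7,-0.04,-0.006,0,100],[0,0,3.7,-0.04,-0.004,0,100],[0,0,3.7,-0.04,-0.002,0,100]]' 20
```

```text
clock: 1.1
tool_pos: [0.5459, 0.2216, 0.1947]
tool_rot: [[-0.392, 0.92, -0.0], [0.92, 0.392, -0.0], [0.0, -0.0, -1.0]]
contact_force: [0.6, -0.5, 0.5]
opening: 1.0
finger_force: 0.0
```

```bash
python3 -m crank '[[0,0,3.7,-0.04,-0.006,0,100],[0,0,3.7,-0.04,-0.006,0,100],[0,0,3.7,-0.04,-0.006,0,100],[0,0,3.7,-0.04,-0.006,0,100],[0,0,3.7,-0.04,-0.006,0,100],[0,0,3.7,-0.04,-0.006,0,100],[0,0,3.7,-0.04,-0.006,0,100],[0,0,3.7,-0.04,-0.006,0,100],[0,0,3.7,-0.04,-0.006,0,100],[0,0,3.7,-0.04,-0.006,0,100],[0,0,3,-0.038,-0.006,0,100],[0,0,1,-0.03,-0.006,0,100]]'
cat > w.py <<'E'
from h import *
import sys
np.set_printoptions(precision=4,suppress=True)
for _ in range(6): robot.capture('wrist')  # settle
st=robot.observe(); im=snap('wrist',sys.argv[1]); C=cam('wrist',st)
print(st['tool_pos'],st['tool_rot'],st['contact_force'],st['opening'])
E
python3 w.py w1
```

```text
clock: 2.1
tool_pos: [0.5017, -0.2394, 0.1948]
tool_rot: [[0.309, 0.951, -0.0], [0.951, -0.309, -0.001], [-0.001, -0.0, -1.0]]
contact_force: [-0.6, 0.6, -1.1]
opening: 1.001
finger_force: 0.0
[ 0.504  -0.2346  0.1946] [[ 0.3019  0.9533 -0.0002]
 [ 0.9533 -0.3019  0.0008]
 [ 0.0007 -0.0005 -1.    ]] [-0.4238  0.3455 -1.1804] 1.000235060191061
```

View pics/w1.png

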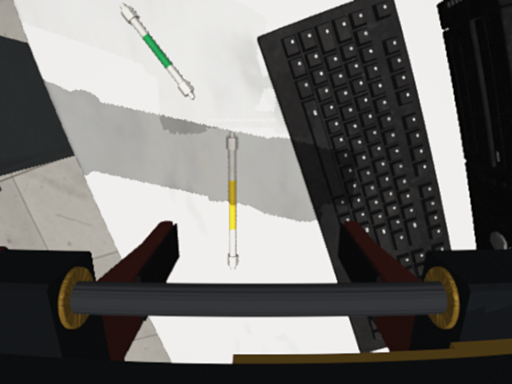

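Wrist view: the long column runs nearly vertical from (232,132) to (233,269), with its yellow band around (233,205). The short column is at upper left.

```bash
python3 - <<'E'
from h import *
np.set_printoptions(precision=4,suppress=True)
t=cv2.imread('pics/w1.png');hsv=cv2.cvtColor(t,cv2.COLOR_BGR2HSV);st=robot.observe();C=cam('wrist',st)
X=onz(C,[[232,132],[233,269.5]],.006);c=X.mean(0)
d=X[0]-X[1];print(X,c,np.linalg.norm(d),'yaw',np.degrees(np.arctan2(-d[0],d[1])))
y=((hsv[...,0]>18)&(hsv[...,0]<40)&(hsv[...,1]>90)).astype(np.uint8); y[:160]=0;y[245:]=0;y[:,:215]=0;y[:,250:]=0
r=cv2.minAreaRect(cv2.findNonZero(y));B=cv2.boundingRect(y);print(r,B)
print('yellow',onz(C,[r[0],[233,B[1]],[233,B[1]+B[3]]],.010))
R=np.array(st['tool_rot']);print('tool delta',R.T@(np.r_[c[:2],.001]-st['tool_pos']),'col dir in tool',R.T@d/np.linalg.norm(d))
print(proj(C,[st['tool_pos']]))
E
```

```text
[[ 0.4883 -0.1831  0.006 ]
 [ 0.4326 -0.3512  0.006 ]] [ 0.4605 -0.2672  0.006 ] 0.17715098751965572 yaw -18.30993313927348
((232.0, 204.5), (49.0, 6.0), 90.0) (229, 180, 7, 50)
yellow [[ 0.4607 -0.2657  0.01  ]
 [ 0.4717 -0.237   0.01  ]
 [ 0.4512 -0.2975  0.01  ]]
tool delta [-0.0445 -0.0317  0.1935] col dir in tool [0.9999 0.0136 0.0006]
[[257.8328 223.5871]]
```

```bash
python3 -m crank '[[0,0,0.4,-0.0225,-0.016,0.01,60],[0,0,0.4,-0.022,-0.0157,0.02,60],[0,0,0,0,0,0.035,60],[0,0,0,0,0,0.035,60],[0,0,0,0,0,0.03,60],[0,0,0,0,0,0.02,60],[0,0,0,0,0,0,60],[0,0,0,0,0,0,60],[0,0,0,0,0,0,60],[0,0,0,0,0,0,60]]' 20; python3 w.py w2; python3 - <<'E'
from h import *
np.set_printoptions(precision=4,suppress=True)
st=robot.observe();print((np.array([.4605,-.2672,.003])-st['tool_pos'])@np.array(st['tool_rot']))
E
```

```text
clock: 3.28
tool_pos: [0.461, -0.269, 0.0464]
tool_rot: [[0.317, 0.949, 0.003], [0.949, -0.317, -0.001], [0.0, 0.003, -1.0]]
contact_force: [-0.3, 0.5, 0.6]
opening: 0.599
finger_force: 0.0
[ 0.4598 -0.2689  0.0454] [[ 0.3174  0.9483  0.0011]
 [ 0.9483 -0.3174 -0.0001]
 [ 0.0002  0.0011 -1.    ]] [-0.0468 -0.4081 -0.662 ] 0.6003783035503563
[0.0018 0.0002 0.0423]
```

View pics/w2.png

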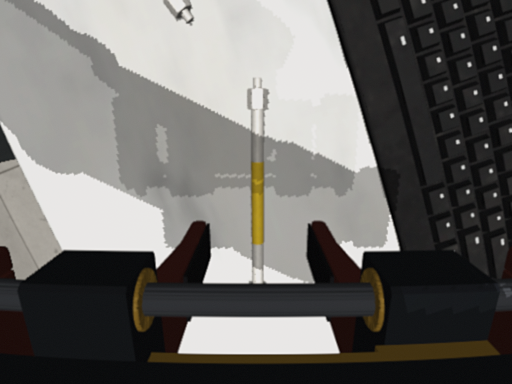

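The column is centred between the fingers and parallel to the pads (yellow band at (258,203)). I'll descend and grip.

```bash
python3 -m crank '[[0,0,0,0.002,0,0.02,60],[0,0,0,0,0,0.015,60],[0,0,0,0,0,0.0065,60],[0,0,0,0,0,0,60],[0,0,0,0,0,0,0],[0,0,0,0,0,0,0],[0,0,0,0,0,0,0],[0,0,0,0,0,0,0],[0,0,0,0,0,0,0],[0,0,0,0,0,0,0],[0,0,0,0,0,0,0],[0,0,0,0,0,0,0]]' 30;  python3 -c "
from h import *
C=cam('wrist');t=cv2.imread('pics/w2.png')
import numpy as np
K,d,R,T=C
"
```

```text
clock: 4.63
tool_pos: [0.4601, -0.2669, 0.0034]
tool_rot: [[0.317, 0.948, 0.0], [0.948, -0.317, -0.0], [0.0, 0.0, -1.0]]
contact_force: [-0.4, 0.4, -0.8]
opening: 0.033
finger_force: 0.0
```

```bash
python3 -m crank '[[0,0,0,0,0,0,0],[0,0,0,0,0,0,0],[0,0,0,0,0,0,0],[0,0,0,0,0,0,0]]' 30; python3 w.py w3
```

```text
clock: 4.97
tool_pos: [0.4601, -0.267, 0.0033]
tool_rot: [[0.317, 0.948, -0.0], [0.948, -0.317, -0.0], [-0.0, -0.0, -1.0]]
contact_force: [0.8, 0.0, 0.2]
opening: 0.007
finger_force: 0.0
[ 0.4601 -0.267   0.0033] [[ 0.3175  0.9483 -0.    ]
 [ 0.9483 -0.3175  0.    ]
 [ 0.     -0.     -1.    ]] [-0.417  -0.8069 -0.589 ] 0.008651973312962384
```

View pics/w3.png

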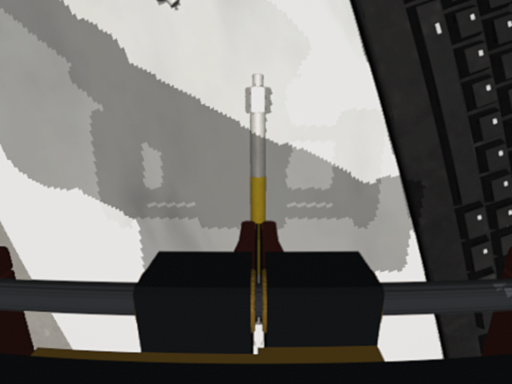

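```bash
python3 -c "
import cv2,numpy as np
a=cv2.imread('pics/w3.png')[205:365,215:303];b=cv2.imread('pics/w2.png')[195:355,150:366]
a=cv2.resize(a,None,fx=3.4,fy=3.4,interpolation=2);b=cv2.resize(b,None,fx=2.2,fy=3.4,interpolation=2)
cv2.imwrite('pics/c3.png',np.hstack([a,b[:,:490]]))"
```

```text
(no output)
```

View pics/c3.png

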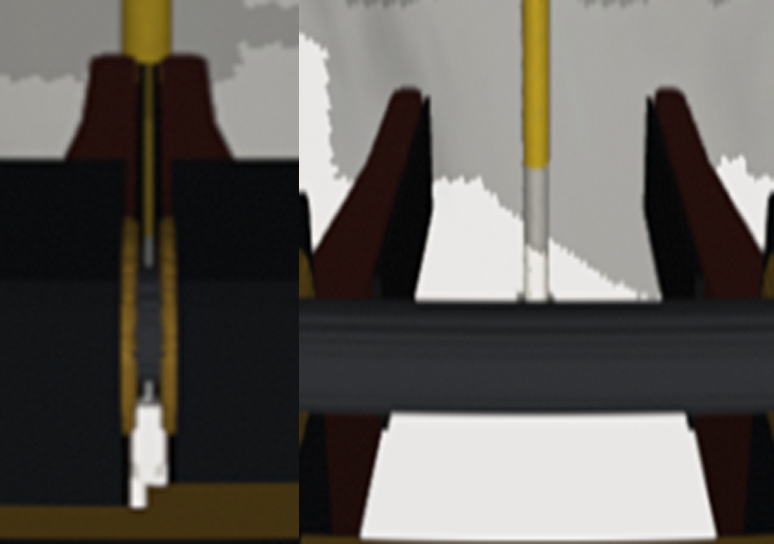

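The fingers have closed to nothing: the tube still shows behind or below the tips (gap at (258,240)), so the tips must be above it. I'll check the heights by triangulation.

```bash
python3 - <<'E'
from h import *
np.set_printoptions(precision=4,suppress=True)
C=cam('wrist');st=robot.observe()
for z in(-.01,-.005,0,.006,.01): print(z,onz(C,[[258,73.5],[257,177],],z), )
# w2 yellow vs w3 yellow top edge triangulate with camera moved 42mm down (w2 pose)
st2=dict(st);st2['tool_pos']=[.4598,-.2689,.0454];st2['tool_rot']=[[.3174,.9483,.0011],[.9483,-.3174,-.0001],[.0002,.0011,-1]]
C2=cam('wrist',st2)
def tri(A,a,B,b):
    o1,d1=ray(A,[a]);o2,d2=ray(B,[b]);d1,d2=d1[0],d2[0]
    s=np.linalg.lstsq(np.c_[d1,-d2],o2-o1,rcond=None)[0];return o1+s[0]*d1,o2+s[1]*d2
print('far end',tri(C,[258,73.5],C2,[257,78]))
T=cam('top');S=cam('side')
s=cv2.imread('pics/s0.png');hs=cv2.cvtColor(s,cv2.COLOR_BGR2HSV)
y=((hs[...,0]>18)&(hs[...,0]<40)&(hs[...,1]>90)).astype(np.uint8);y[:240]=0;y[320:]=0;y[:,:215]=0;y[:,255:]=0
p=cv2.findNonZero(y).reshape(-1,2).mean(0);print(p)
print('yellow mid',tri(T,[350.6,225.2],S,p))
# tip of fingers at w3 tri from known tcp
print(proj(C,[st['tool_pos']]),proj(S,[st['tool_pos']]),proj(S,[[.4605,-.267,.006]]))
v=snap('side','s3');cv2.imwrite('pics/c4.png',cv2.resize(v[200:330,170:300,::-1],None,fx=4.6,fy=4.6,interpolation=2))
E
```

```text
-0.01 [[ 0.489  -0.1807 -0.01  ]
 [ 0.4682 -0.2411 -0.01  ]]
-0.005 [[ 0.4889 -0.1812 -0.005 ]
 [ 0.4685 -0.2401 -0.005 ]]
0 [[ 0.4887 -0.1817  0.    ]
 [ 0.4689 -0.2391  0.    ]]
0.006 [[ 0.4885 -0.1823  0.006 ]
 [ 0.4693 -0.2379  0.006 ]]
0.01 [[ 0.4884 -0.1827  0.01  ]
 [ 0.4696 -0.2371  0.01  ]]
far end (array([ 0.4872, -0.1865,  0.0472]), array([ 0.487 , -0.1863,  0.0472]))
[234.8101 283.5063]
yellow mid (array([ 0.4606, -0.2682,  0.0101]), array([ 0.4629, -0.2679,  0.0101]))
[[257.8509 223.5929]] [[233.6932 285.2985]] [[233.837  284.4865]]
```

View pics/c4.png

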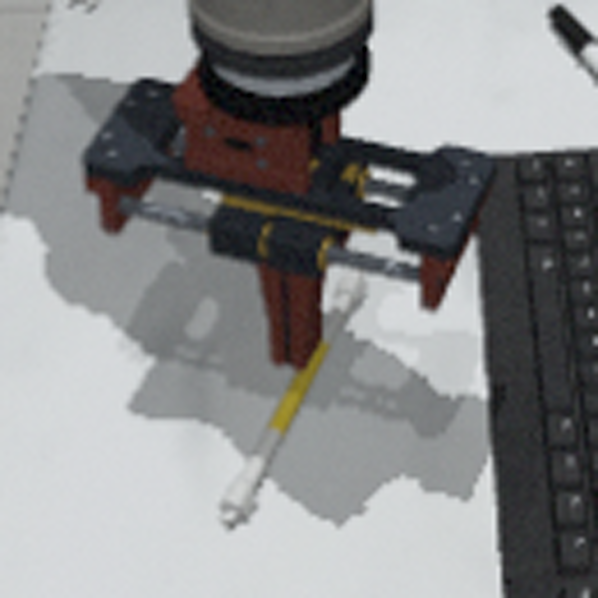

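The side view shows the finger tips at (233.5,279), about 6 px above where the reported TCP projects (285). So the real tips are roughly 15–20 mm above the reported TCP. I'll reopen and feel down carefully, watching the force.

```bash
python3 -m crank '[[0,0,0,0,0,0,60],[0,0,0,0,0,0,60],[0,0,0,0,0,0,60],[0,0,0,0,0,0,60],[0,0,0,0,0,0,60],[0,0,0,0,0,0,60],[0,0,0,0,0,0.003,60],[0,0,0,0,0,0.003,60],[0,0,0,0,0,0,60]]'; python3 -m crank '[[0,0,0,0,0,0.002,60],[0,0,0,0,0,0.002,60],[0,0,0,0,0,0,60]]'
```

```text
clock: 6.12
tool_pos: [0.4597, -0.2667, -0.0033]
tool_rot: [[0.317, 0.948, -0.001], [0.948, -0.317, 0.0], [0.0, -0.001, -1.0]]
contact_force: [0.4, 0.5, 0.2]
opening: 0.595
finger_force: 0.0
clock: 6.37
tool_pos: [0.4598, -0.2668, -0.0071]
tool_rot: [[0.318, 0.948, -0.001], [0.948, -0.318, 0.0], [0.0, -0.001, -1.0]]
contact_force: [0.4, 0.1, -0.7]
opening: 0.598
finger_force: 0.0
```

No contact at -7 mm, so the offset is confirmed. Continuing in small steps.

```bash
python3 -m crank '[[0,0,0,0,0,0.002,60],[0,0,0,0,0,0,60]]';python3 -m crank '[[0,0,0,0,0,0.0015,60],[0,0,0,0,0,0,60]]' ;python3 -m crank '[[0,0,0,0,0,0.0015,60],[0,0,0,0,0,0,60]]'; python3 - <<'E'
from h import *
st=robot.observe();S=cam('side');print(st['contact_force'],proj(S,[st['tool_pos']]))
v=snap('side','s4');cv2.imwrite('pics/c5.png',cv2.resize(v[240:310,200:270,::-1],None,fx=8,fy=8,interpolation=2))
E
```

```text
clock: 6.53
tool_pos: [0.46, -0.2669, -0.0089]
tool_rot: [[0.317, 0.948, -0.0], [0.948, -0.317, 0.0], [0.0, -0.0, -1.0]]
contact_force: [-0.4, 0.4, -0.3]
opening: 0.601
finger_force: 0.0
clock: 6.7
tool_pos: [0.46, -0.2669, -0.0104]
tool_rot: [[0.318, 0.948, -0.0], [0.948, -0.318, 0.0], [0.0, -0.0, -1.0]]
contact_force: [0.4, -0.7, -0.4]
opening: 0.605
finger_force: 0.0
clock: 6.87
tool_pos: [0.46, -0.2669, -0.0118]
tool_rot: [[0.317, 0.948, -0.0], [0.948, -0.317, 0.0], [0.0, -0.0, -1.0]]
contact_force: [-0.5, 0.0, -0.2]
opening: 0.599
finger_force: 0.0
[-0.46439747  0.03071442 -0.16676372] [[233.87016256 289.96965712]]
```

View pics/c5.png

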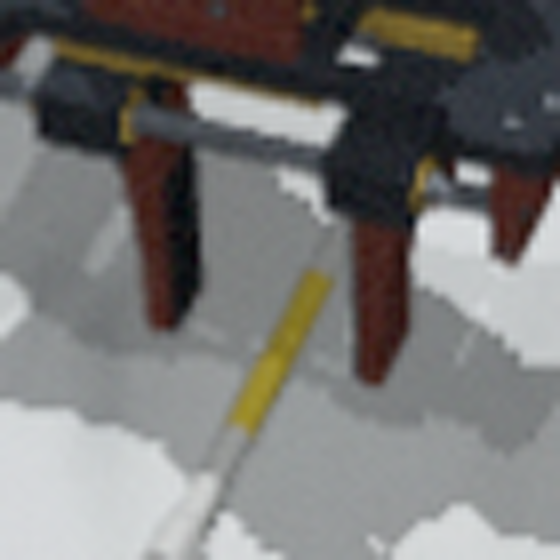

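Side crop: the finger tips are at about (220,281) and (247,288), straddling the yellow band, and still 5–8 mm above the bench by projection. A bit further.

```bash
python3 -m crank '[[0,0,0,0,0,0.0015,60],[0,0,0,0,0,0,60]]' | sed -n '1,2p;4p';python3 -m crank '[[0,0,0,0,0,0.0015,60],[0,0,0,0,0,0,60]]'| sed -n '1,2p;4p' ;python3 -m crank '[[0,0,0,0,0,0.001,60],[0,0,0,0,0,0,60]]'| sed -n '1,2p;4p';python3 -m crank '[[0,0,0,0,0,0,0],[0,0,0,0,0,0,0],[0,0,0,0,0,0,0],[0,0,0,0,0,0,0],[0,0,0,0,0,0,0],[0,0,0,0,0,0,0],[0,0,0,0,0,0,0],[0,0,0,0,0,0,0],[0,0,0,0,0,0,0]]' 30
```

```text
clock: 7.08
tool_pos: [0.46, -0.2669, -0.0133]
contact_force: [-0.5, 0.3, -0.2]
clock: 7.25
tool_pos: [0.46, -0.2669, -0.0149]
contact_force: [-0.0, -0.2, 0.5]
clock: 7.42
tool_pos: [0.46, -0.2669, -0.0158]
contact_force: [-0.5, 0.1, -0.7]
clock: 8.17
tool_pos: [0.4615, -0.2677, -0.0143]
tool_rot: [[0.318, 0.948, 0.003], [0.948, -0.318, -0.001], [0.0, 0.003, -1.0]]
contact_force: [-1.0, 0.8, 15.5]
opening: 0.009
finger_force: 12.7
```

The fingers wedged up over the tube's crown (15 N upward), so they're still not deep enough. Reopen and feel down to the bench.

```bash
python3 -m crank '[[0,0,0,0,0,0,50],[0,0,0,0,0,0,50],[0,0,0,0,0,0,50],[0,0,0,0,0,0,50],[0,0,0,0,0,0,50],[0,0,0,0,0,0.0015,50],[0,0,0,0,0,0,50]]'| sed -n '1,2p;4,5p'; for i in 1; do python3 -m crank '[[0,0,0,0,0,0.0015,50],[0,0,0,0,0,0,50]]' | sed -n '1,2p;4p';python3 -m crank '[[0,0,0,0,0,0.001,50],[0,0,0,0,0,0,50]]'| sed -n '1,2p;4p' ;python3 -m crank '[[0,0,0,0,0,0.001,50],[0,0,0,0,0,0,50]]'| sed -n '1,2p;4p'; done
python3 w.py w4; python3 - <<'E'
import cv2,numpy as np
t=cv2.imread('pics/w4.png');hsv=cv2.cvtColor(t,cv2.COLOR_BGR2HSV)
y=((hsv[...,0]>18)&(hsv[...,0]<40)&(hsv[...,1]>90)).astype(np.uint8);y[:140]=0;y[240:]=0;y[:,:215]=0;y[:,300:]=0
print(cv2.minAreaRect(cv2.findNonZero(y)),cv2.boundingRect(y))
E
```

```text
clock: 8.75
tool_pos: [0.4596, -0.2667, -0.0176]
contact_force: [-0.2, 0.2, 0.3]
opening: 0.485
clock: 8.92
tool_pos: [0.4598, -0.2668, -0.019]
contact_force: [-0.6, -0.4, -0.1]
clock: 9.08
tool_pos: [0.46, -0.2669, -0.0198]
contact_force: [0.2, -0.2, 0.2]
clock: 9.25
tool_pos: [0.46, -0.2669, -0.0208]
contact_force: [0.1, 0.4, 0.5]
[ 0.4601 -0.267  -0.0206] [[ 0.3175  0.9483  0.0001]
 [ 0.9483 -0.3175 -0.    ]
 [ 0.      0.0001 -1.    ]] [ 0.4931 -0.5749 -0.4349] 0.49783934477740405
((270.5, 212.5), (53.0, 17.0), 90.0) (262, 186, 18, 54)
```

The wedging nudged the column about 7 mm along +tool y (band now at x=270). I'll measure it, then recentre and go lower.

```bash
python3 - <<'E'
from h import *
np.set_printoptions(precision=4,suppress=True)
t=cv2.imread('pics/w4.png');C=cam('wrist');st=robot.observe();R=np.array(st['tool_rot'])
g=cv2.cvtColor(t,cv2.COLOR_BGR2HSV)
y=((g[...,0]>18)&(g[...,0]<40)&(g[...,1]>90)).astype(np.uint8)
for r in range(60,230,10):
    print(r,t[r,250:292:3].max(1).tolist())
X=onz(C,[[270.5,186],[270.5,240]],.009);print(X,(X-st['tool_pos'])@R)
E
python3 -m crank '[[0,0,0,0,0.004,0,50],[0,0,0,0,0.003,0.001,50],[0,0,0,0,0,0,50]]'| sed -n '1,2p;4p'
python3 -m crank '[[0,0,0,0,0,0.001,50],[0,0,0,0,0,0,50]]'| sed -n '1,2p;4p'
```

```text
60 [222, 221, 222, 222, 222, 222, 222, 224, 224, 223, 224, 225, 224, 224]
70 [222, 223, 224, 224, 224, 202, 169, 233, 209, 159, 225, 224, 224, 225]
80 [222, 223, 223, 224, 224, 202, 197, 232, 209, 136, 223, 226, 226, 226]
90 [222, 224, 219, 139, 150, 222, 231, 231, 231, 232, 181, 137, 191, 224]
100 [224, 224, 208, 140, 149, 222, 230, 231, 231, 232, 158, 134, 194, 224]
110 [224, 224, 218, 140, 145, 231, 232, 231, 231, 233, 154, 134, 203, 226]
120 [225, 224, 224, 225, 200, 183, 222, 231, 217, 185, 176, 225, 224, 224]
130 [156, 223, 224, 225, 200, 183, 222, 231, 216, 182, 175, 224, 224, 224]
140 [133, 134, 134, 134, 118, 151, 158, 233, 219, 184, 180, 226, 225, 224]
150 [134, 133, 134, 133, 119, 111, 128, 142, 129, 112, 109, 132, 130, 133]
160 [134, 134, 135, 134, 119, 114, 129, 144, 128, 109, 111, 133, 133, 133]
170 [134, 134, 133, 133, 119, 109, 127, 143, 131, 112, 121, 134, 133, 134]
180 [134, 134, 134, 134, 119, 111, 127, 141, 128, 111, 114, 135, 135, 134]
190 [133, 134, 135, 135, 101, 117, 138, 146, 140, 123, 113, 134, 133, 134]
200 [133, 134, 134, 134, 101, 120, 138, 142, 139, 122, 116, 134, 134, 134]
210 [134, 134, 134, 134, 100, 120, 137, 146, 138, 120, 131, 134, 134, 135]
220 [134, 134, 133, 134, 102, 121, 135, 142, 137, 119, 131, 134, 134, 133]
[[ 0.4763 -0.2392  0.009 ]
 [ 0.4671 -0.2677  0.009 ]] [[ 0.0314  0.0066 -0.0296]
 [ 0.0015  0.0069 -0.0296]]
clock: 9.85
tool_pos: [0.4677, -0.2694, -0.0217]
contact_force: [0.4, 0.3, -0.9]
clock: 10.02
tool_pos: [0.4666, -0.2691, -0.0229]
contact_force: [-0.7, 0.0, 0.0]
```

```bash
python3 -m crank '[[0,0,0,0,0,0.001,50],[0,0,0,0,0,0,50]]'| sed -n '1,2p;4p'
python3 -m crank '[[0,0,0,0,0,0,0],[0,0,0,0,0,0,0],[0,0,0,0,0,0,0],[0,0,0,0,0,0,0],[0,0,0,0,0,0,0],[0,0,0,0,0,0,0],[0,0,0,0,0,0,0],[0,0,0,0,0,0,0]]' 15
```

```text
clock: 10.18
tool_pos: [0.4665, -0.2691, -0.0238]
contact_force: [0.7, 0.5, -0.1]
clock: 10.85
tool_pos: [0.4667, -0.2691, -0.0236]
tool_rot: [[0.318, 0.948, -0.0], [0.948, -0.318, 0.0], [0.0, -0.0, -1.0]]
contact_force: [-0.5, -1.1, 1.3]
opening: 0.15
finger_force: 15.0
```

Gripped (13 mm opening, 15 N). Firm up and lift.

```bash
python3 -m crank '[[0,0,0,0,0,0,0],[0,0,0,0,0,0,0],[0,0,0,0,0,-0.01,0],[0,0,0,0,0,-0.02,0],[0,0,0,0,0,-0.03,0],[0,0,0,0,0,-0.035,0],[0,0,0,0,0,-0.03,0],[0,0,0,0,0,-0.02,0],[0,0,0,0,0,-0.005,0],[0,0,0,0,0,0,0]]' 40; python3 w.py w5;  python3 - <<'E'
from h import *
np.set_printoptions(precision=4,suppress=True)
t=cv2.imread('pics/w5.png');g=cv2.cvtColor(t,cv2.COLOR_BGR2HSV)
y=((g[...,0]>18)&(g[...,0]<40)&(g[...,1]>90)).astype(np.uint8);y[:100]=0;y[230:]=0;y[:,:215]=0;y[:,300:]=0
print(cv2.boundingRect(y))
for r in range(40,200,6): print(r,t[r,240:280:3].max(1).tolist())
E
```

```text
clock: 11.68
tool_pos: [0.4676, -0.2694, 0.1278]
tool_rot: [[0.317, 0.948, 0.003], [0.948, -0.317, -0.001], [0.0, 0.003, -1.0]]
contact_force: [0.5, 0.2, -1.0]
opening: 0.138
finger_force: 40.0
[ 0.4658 -0.2688  0.125 ] [[ 0.3176  0.9482 -0.0026]
 [ 0.9482 -0.3176  0.0006]
 [-0.0002 -0.0027 -1.    ]] [ 0.4405  0.0671 -1.8513] 0.14194398114014756
(250, 187, 17, 43)
40 [232, 232, 233, 234, 235, 236, 237, 237, 237, 237, 235, 235, 244, 244]
46 [233, 233, 234, 234, 235, 236, 237, 237, 238, 237, 237, 244, 244, 244]
52 [234, 235, 235, 235, 235, 236, 236, 237, 238, 239, 244, 244, 244, 244]
58 [235, 235, 237, 237, 237, 237, 237, 237, 240, 244, 244, 244, 244, 244]
64 [237, 237, 237, 237, 238, 238, 237, 237, 238, 244, 244, 244, 244, 244]
70 [236, 237, 237, 237, 183, 233, 245, 224, 214, 245, 244, 245, 244, 244]
76 [237, 238, 238, 238, 181, 197, 245, 228, 204, 245, 244, 244, 245, 244]
82 [238, 239, 237, 230, 209, 237, 244, 222, 208, 227, 240, 245, 244, 245]
88 [238, 221, 171, 134, 247, 244, 244, 244, 245, 172, 159, 218, 242, 240]
94 [239, 222, 166, 183, 246, 245, 244, 244, 245, 169, 156, 166, 242
[... 581 characters left out ...]
 139, 155, 157, 156, 154]
148 [158, 156, 156, 142, 221, 238, 245, 232, 204, 138, 155, 157, 166, 157]
154 [180, 155, 156, 123, 133, 203, 171, 149, 200, 130, 157, 190, 190, 189]
160 [179, 155, 156, 121, 135, 151, 167, 148, 125, 146, 191, 189, 189, 190]
166 [181, 154, 156, 123, 132, 150, 165, 150, 127, 145, 190, 190, 188, 190]
172 [181, 155, 156, 140, 129, 147, 165, 150, 131, 153, 190, 189, 189, 189]
178 [181, 154, 156, 139, 131, 148, 164, 148, 134, 156, 190, 190, 189, 189]
184 [182, 155, 155, 139, 131, 146, 160, 146, 130, 156, 190, 189, 189, 187]
190 [185, 155, 156, 127, 139, 161, 169, 162, 144, 144, 190, 189, 189, 188]
196 [186, 154, 155, 125, 138, 157, 162, 162, 147, 151, 190, 189, 189, 190]
```

Lifted and level: column at x≈258 in the wrist view, far end at row 69, band top still at 187.

```bash
python3 - <<'E'
from h import *
np.set_printoptions(precision=4,suppress=True)
st=robot.observe();C=cam('wrist',st);R=np.array(st['tool_rot']);p=np.array(st['tool_pos'])
X=onz(C,[[258,68.5],[258,187]],p[2]+.0297);Y=(X-p)@R;print(Y,'mid in tool x',Y[0,0]-.089)
E
python3 -m crank '[[0,0,-2,0.035,0.006,0,0],[0,0,-3,0.04,0.006,0,0],[0,0,-3,0.04,0.006,0,0],[0,0,-3,0.04,0.006,0,0],[0,0,-3,0.04,0.006,0,0],[0,0,-3,0.04,0.004,0,0],[0,0,-3,0.04,0.002,0,0],[0,0,-3,0.04,0,0,0],[0,0,-3,0.04,-0.002,0,0],[0,0,-3,0.04,-0.004,0,0],[0,0,-3,0.035,-0.006,0,0],[0,0,0,0.02,0,0,0]]'
```

```text
[[ 0.0887  0.0001 -0.0297]
 [ 0.0309  0.0001 -0.0297]] mid in tool x -0.0002976061548674719
clock: 13.03
tool_pos: [0.5157, 0.1691, 0.1254]
tool_rot: [[-0.241, 0.971, -0.002], [0.971, 0.241, 0.001], [0.001, -0.002, -1.0]]
contact_force: [1.1, -0.7, -1.5]
opening: 0.142
finger_force: 40.0
```

```bash
python3 -m crank '[[0,0,-1,0.029,-0.004,0,0],[0,0,-1.2,0.029,-0.004,0,0],[0,0,0,0,0,0,0],[0,0,0,0,0,0,0]]'; python3 w.py w6
```

```text
clock: 13.37
tool_pos: [0.4952, 0.2206, 0.1256]
tool_rot: [[-0.274, 0.962, -0.001], [0.962, 0.274, -0.0], [0.0, -0.001, -1.0]]
contact_force: [0.5, -0.9, -1.3]
opening: 0.142
finger_force: 40.0
[0.4968 0.2175 0.1263] [[-0.2682  0.9634 -0.    ]
 [ 0.9634  0.2682 -0.0004]
 [-0.0004 -0.0001 -1.    ]] [-0.2194 -0.0373 -1.5154] 0.13921168231380776
```

View pics/w6.png

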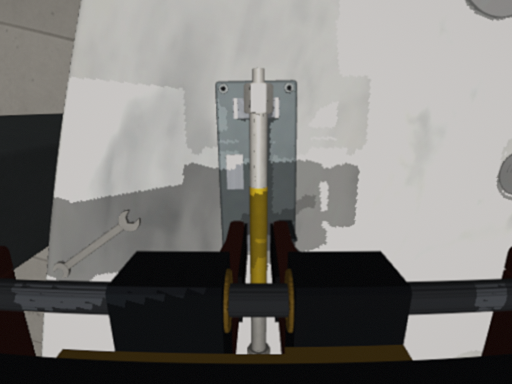

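The far block at about (234–279, 97–120) and the base's far corners (216,82) and (297,80) are nicely symmetric about the column. I'll measure the edges numerically.

```bash
python3 - <<'E'
from h import *
np.set_printoptions(precision=4,suppress=True)
t=cv2.imread('pics/w6.png').astype(int);C=cam('wrist');st=robot.observe();R=np.array(st['tool_rot']);p=np.array(st['tool_pos'])
for r in (100,108,116): print(r,list(zip(range(226,290,2),t[r,226:290:2].max(1))))
print('col240',t[76:130:2,240].max(1),'col276',t[76:130:2,276].max(1))
sat=(t.max(2)-t.min(2))
Ls=[];Rs=[]
for r in range(88,215,6):
    row=t[r].max(1); dark=sat[r]
    l=[c for c in range(206,232) if sat[r,c]>=12]; q=[c for c in range(286,306) if sat[r,c]>=12]
    if l and q: Ls.append([l[0],r]);Rs.append([q[-1]+1,r])
print(Ls,Rs)
for E in(Ls,Rs):
    Y=(onz(C,E,.010)-p)@R; k=np.polyfit(Y[:,0],Y[:,1],1);print('edge slope deg',np.degrees(k[0]),'y at x=0',k[1],'res',np.std(Y[:,1]-np.polyval(k,Y[:,0])))
print('corners',(onz(C,[[216,81],[297,80]],.010)-p)@R)
E
```

```text
100 [(226, np.int64(135)), (228, np.int64(135)), (230, np.int64(135)), (232, np.int64(149)), (234, np.int64(198)), (236, np.int64(195)), (238, np.int64(157)), (240, np.int64(163)), (242, np.int64(160)), (244, np.int64(114)), (246, np.int64(116)), (248, np.int64(119)), (250, np.int64(140)), (252, np.int64(203)), (254, np.int64(200)), (256, np.int64(201)), (258, np.int64(201)), (260, np.int64(201)), (262, np.int64(201)), (264, np.int64(201)), (266, np.int64(148)), (268, np.int64(105)), (270, np.int64(112)), (272, np.int64(113)), (274, np.int64(149)), (276, np.int64(203)), (278, np.int64(182)), (280, np.int64(135)), (282, np.int64(132)), (284, np.int64(132)), (286, np.int64(130)), (288, np.int64(130))]
108 [(226, np.int64(135)), (228, np.int64(132)), (230, np.int64(132)), (232, np.int64(144)), (234, np.int64(199)), (236, np.int64(198)), (238, np.int64(153)), (240, np.int64(157)), (242, np.int64(159)), (244, np.int64(117)), (246, np.int64(119)), (248, np.int64(118)), (250, np.int64(154)), (252, np.int64(203)), (254, np.int64(201)), (256, np.int64(201)), (258, np.int64(201)), (260, np.int
[... 1436 characters left out ...]
~~^^^^^^
  File "h.py", line 13, in ray
    K,d,R,t=C; p=cv2.undistortPoints(np.array(uv,float).reshape(-1,1,2),K,d).reshape(-1,2)
                 ~~~~~~~~~~~~~~~~~~~^^^^^^^^^^^^^^^^^^^^^^^^^^^^^^^^^^^^^^^^
cv2.error: OpenCV(4.12.0) /io/opencv/modules/calib3d/src/undistort.dispatch.cpp:347: error: (-215:Assertion failed) CV_IS_MAT(_src) && CV_IS_MAT(_dst) && (_src->rows == 1 || _src->cols == 1) && (_dst->rows == 1 || _dst->cols == 1) && _src->cols + _src->rows - 1 == _dst->rows + _dst->cols - 1 && (CV_MAT_TYPE(_src->type) == CV_32FC2 || CV_MAT_TYPE(_src->type) == CV_64FC2) && (CV_MAT_TYPE(_dst->type) == CV_32FC2 || CV_MAT_TYPE(_dst->type) == CV_64FC2) in function 'cvUndistortPointsInternal'
```

```bash
python3 - <<'E'
from h import *
np.set_printoptions(precision=4,suppress=True)
t=cv2.imread('pics/w6.png').astype(int);C=cam('wrist');st=robot.observe();R=np.array(st['tool_rot']);p=np.array(st['tool_pos'])
tint=cv2.GaussianBlur((t[...,0]-t[...,2]).astype(np.float32),(3,3),0)
print(tint[150,206:304:4],tint[220,206:304:4])
Ls=[];Rs=[]
for r in range(90,216,6):
    gl=np.diff(tint[r,208:232]);gr=np.diff(tint[r,288:305])
    Ls.append([208.5+gl.argmax(),r]);Rs.append([288.5+gr.argmin(),r])
print([a[0] for a in Ls],[a[0] for a in Rs])
for E in(Ls,Rs):
    Y=(onz(C,E,.010)-p)@R; k=np.polyfit(Y[:,0],Y[:,1],1);print('slope',np.degrees(k[0]),'y0',k[1],np.std(Y[:,1]-np.polyval(k,Y[:,0])))
print('end',(onz(C,[[216,80.5],[297,80]],.010)-p)@R)
print('block',(onz(C,[[256,107.3],[233,97.5],[279,117]],.0505)-p)@R)
print(st['tool_pos'])
E
```

```text
[-2.6875 -3.375  -3.8125  2.5625 10.5625  9.8125  9.4375  9.9375  8.875
  9.      9.125  -5.1875 -9.5625 -5.875  -9.875  -6.25    8.0625  9.8125
  9.1875  8.3125  8.1875  9.75    7.4375 -4.75   -4.4375] [ -2.3125  -2.25    -3.375   -2.5625   4.25     6.5625   4.9375  -0.4375
  -1.3125   1.8125   4.8125 -47.1875 -87.375  -96.1875 -86.5    -54.3125
   5.375    2.875   -2.6875  -1.875    2.1875   3.25     3.      -3.75
  -3.625 ]
[np.float64(215.5), np.float64(215.5), np.float64(215.5), np.float64(216.5), np.float64(216.5), np.float64(216.5), np.float64(216.5), np.float64(217.5), np.float64(217.5), np.float64(217.5), np.float64(218.5), np.float64(218.5), np.float64(218.5), np.float64(218.5), np.float64(219.5), np.float64(219.5), np.float64(219.5), np.float64(219.5), np.float64(220.5), np.float64(220.5), np.float64(220.5)] [np.float64(296.5), np.float64(296.5), np.float64(296.5), np.float64(296.5), np.float64(295.5), np.float64(296.5), np.float64(295.5), np.float64(295.5), np.float64(295.5), np.float64(295.5), np.float64(295.5), np.float64(295.5), np.float64(295.5), np.float64(295.5), np.float64(295.5), np.float64(295.5), np.float64(295.5), np.float64(294.5), np.float64(295.5), np.float64(294.5), np.float64(294.5)]
slope -0.8945781375813192 y0 -0.037421276391101405 0.00026983926983200306
slope -0.7603979567983227 y0 0.03681093523048352 0.00032406337342208755
end [[ 0.0955 -0.038   0.1163]
 [ 0.0959  0.036   0.1163]]
block [[ 0.0711 -0.0012  0.0758]
 [ 0.0788 -0.0196  0.0758]
 [ 0.0635  0.0174  0.0758]]
[0.4967 0.2178 0.1263]
```

Seat in the tool frame is (+11, -0.4) mm, with a yaw correction of -0.8°; base end and block agree. Align, then descend most of the way.

```bash
python3 -m crank '[[0,0,-0.8,0.011,-0.0004,0,0],[0,0,0,0,0,0.01,0],[0,0,0,0,0,0.02,0],[0,0,0,0,0,0.025,0],[0,0,0,0,0,0.02,0],[0,0,0,0,0,0.015,0],[0,0,0,0,0,0.008,0],[0,0,0,0,0,0,0],[0,0,0,0,0,0,0]]'; python3 w.py w7; python3 - <<'E'
from h import *
np.set_printoptions(precision=4,suppress=True)
t=cv2.imread('pics/w7.png').astype(int)
for r in range(40,130,5): print(r,t[r,222:296:3].max(1).tolist())
E
```

```text
clock: 14.47
tool_pos: [0.4929, 0.2294, 0.0282]
tool_rot: [[-0.284, 0.959, -0.0], [0.959, 0.284, -0.0], [-0.0, -0.0, -1.0]]
contact_force: [0.6, 0.3, -1.2]
opening: 0.142
finger_force: 40.0
[0.4935 0.2297 0.0292] [[-0.2839  0.9589  0.0013]
 [ 0.9589  0.2839  0.001 ]
 [ 0.0006  0.0015 -1.    ]] [-0.4916 -0.4133 -0.7868] 0.14365161304438065
40 [196, 194, 191, 188, 187, 187, 188, 188, 191, 191, 190, 189, 190, 191, 193, 195, 195, 197, 195, 196, 196, 195, 195, 195, 195]
45 [197, 195, 191, 188, 188, 187, 188, 190, 191, 190, 190, 190, 191, 192, 194, 194, 196, 196, 195, 195, 195, 195, 194, 195, 195]
50 [196, 194, 191, 189, 190, 190, 191, 192, 192, 191, 190, 192, 191, 193, 195, 195, 195, 196, 195, 195, 195, 195, 196, 196, 194]
55 [196, 193, 191, 190, 191, 192, 194, 195, 193, 192, 193, 194, 195, 196, 197, 195, 195, 196, 195, 195, 195, 195, 196, 195, 195]
60 [195, 193, 192, 193, 193, 193, 195, 195, 194, 194, 195, 195, 196, 198, 196, 195, 195, 196, 195, 196, 195, 196, 196, 196, 196]
65 [195, 194, 194, 194, 196, 195, 196, 195, 196, 195, 196, 196, 196, 197, 196, 196, 196, 197, 197, 196, 197, 197, 
[... 865 characters left out ...]
1, 125, 120, 127, 137, 137, 136, 136, 136, 136, 139]
105 [142, 142, 141, 140, 140, 139, 138, 130, 124, 121, 213, 209, 210, 210, 211, 124, 121, 100, 136, 136, 135, 137, 137, 137, 137]
110 [142, 143, 141, 141, 139, 138, 138, 131, 125, 133, 213, 210, 210, 210, 211, 125, 122, 126, 135, 136, 135, 137, 137, 137, 136]
115 [137, 121, 107, 110, 114, 113, 114, 115, 119, 106, 141, 137, 211, 186, 155, 91, 92, 114, 113, 105, 104, 107, 124, 131, 137]
120 [206, 212, 152, 169, 173, 166, 163, 162, 165, 123, 170, 199, 210, 187, 159, 100, 171, 165, 166, 168, 166, 148, 211, 175, 138]
125 [203, 211, 165, 166, 165, 173, 168, 163, 164, 119, 168, 197, 211, 186, 159, 129, 165, 168, 166, 166, 169, 180, 210, 185, 138]
```

Column is centred in the mouth (229–285 vs column 258). Lower with force checks.

```bash
python3 -m crank '[[0,0,0,0,0,0.005,0],[0,0,0,0,0,0.004,0],[0,0,0,0,0,0,0],[0,0,0,0,0,0,0]]' | sed -n '1,2p;4p'
for k in 1; do python3 -m crank '[[0,0,0,0,0,0.0015,0],[0,0,0,0,0,0,0]]' | sed -n '1,2p;4p'; python3 -m crank '[[0,0,0,0,0,0.001,0],[0,0,0,0,0,0,0]]' | sed -n '1,2p;4p'; python3 -m crank '[[0,0,0,0,0,0.001,0],[0,0,0,0,0,0,0]]' | sed -n '1,2p;4,5p'; done
```

```text
clock: 15.15
tool_pos: [0.4926, 0.2291, 0.0189]
contact_force: [0.3, 0.6, -1.2]
clock: 15.32
tool_pos: [0.4929, 0.2293, 0.0176]
contact_force: [0.3, -0.3, -1.4]
clock: 15.48
tool_pos: [0.4929, 0.2293, 0.0167]
contact_force: [-0.1, -0.7, -1.1]
clock: 15.65
tool_pos: [0.4929, 0.2293, 0.0157]
contact_force: [0.8, -0.0, -0.8]
opening: 0.143
```

```bash
python3 -m crank '[[0,0,0,0,0,0.001,0],[0,0,0,0,0,0,0]]' | sed -n '1,2p;4p'; python3 -m crank '[[0,0,0,0,0,0.001,0],[0,0,0,0,0,0,0]]' | sed -n '1,2p;4p'; python3 -m crank '[[0,0,0,0,0,0.0005,0],[0,0,0,0,0,0,0]]' | sed -n '1,2p;4,5p'
```

```text
clock: 15.82
tool_pos: [0.4927, 0.2293, 0.0151]
contact_force: [-2.0, -0.5, 3.2]
clock: 15.98
tool_pos: [0.4927, 0.2293, 0.0149]
contact_force: [-5.4, -1.6, 13.5]
clock: 16.15
tool_pos: [0.4927, 0.2293, 0.0148]
contact_force: [-6.0, -2.2, 17.8]
opening: 0.141
```

Contact exactly at the expected height. Relieve, release, and rise.

```bash
python3 -m crank '[[0,0,0,0,0,-0.002,0],[0,0,0,0,0,0,0]]' 10 | sed -n '1,2p;4p'; python3 -m crank '[[0,0,0,0,0,0,20],[0,0,0,0,0,0,30],[0,0,0,0,0,0,45],[0,0,0,0,0,0,45],[0,0,0,0,0,0,45],[0,0,0,0,0,0,45]]' | sed -n '1,2p;4,5p'; python3 -m crank '[[0,0,0,0,0,-0.01,45],[0,0,0,0,0,-0.02,45],[0,0,0,0,0,-0.03,45],[0,0,0,0,0,-0.03,45],[0,0,0,0,0,-0.02,45],[0,0,0,0,0,-0.005,45],[0,0,0,0,0,0,45]]'; python3 w.py w8; python3 - <<'E'
from h import *
np.set_printoptions(precision=4,suppress=True)
t=cv2.imread('pics/w8.png').astype(int);T=t.astype(np.uint8);g=cv2.cvtColor(T,cv2.COLOR_BGR2HSV)
y=((g[...,0]>18)&(g[...,0]<40)&(g[...,1]>90)).astype(np.uint8);y[:100]=0;y[230:]=0;y[:,:215]=0;y[:,300:]=0
print(cv2.boundingRect(y))
for r in range(60,150,4): print(r,t[r,230:286:3].max(1).tolist())
E
```

```text
clock: 16.32
tool_pos: [0.4933, 0.2295, 0.0157]
contact_force: [0.1, 0.8, -0.6]
clock: 16.82
tool_pos: [0.493, 0.2293, 0.0153]
contact_force: [-0.0, -0.3, -0.2]
opening: 0.446
clock: 17.4
tool_pos: [0.494, 0.23, 0.1323]
tool_rot: [[-0.284, 0.959, 0.003], [0.959, 0.284, 0.002], [0.001, 0.004, -1.0]]
contact_force: [0.7, -0.2, -0.6]
opening: 0.446
finger_force: 0.0
[0.4921 0.2288 0.129 ] [[-0.2838  0.9589 -0.0021]
 [ 0.9589  0.2838 -0.0015]
 [-0.0009 -0.0024 -1.    ]] [-0.7737 -0.1179 -0.1023] 0.4537443009025813
(254, 155, 11, 71)
60 [189, 189, 187, 185, 181, 180, 179, 183, 182, 182, 182, 183, 187, 187, 186, 187, 186, 187, 186]
64 [188, 190, 188, 184, 180, 178, 179, 183, 182, 182, 181, 184, 186, 187, 188, 187, 187, 186, 187]
68 [188, 189, 188, 184, 180, 181, 183, 183, 183, 182, 182, 186, 187, 187, 187, 187, 186, 187, 187]
72 [190, 189, 186, 183, 182, 183, 185, 186, 184, 184, 186, 187, 187, 186, 187, 186, 187, 188, 188]
76 [189, 188, 186, 184, 185, 186, 186, 186, 187, 187, 188, 188, 188, 186, 187, 188, 188, 188, 188]
80 [189, 188, 187, 187, 187, 188, 187, 188, 187, 187, 188, 187, 188, 1
[... 1020 characters left out ...]
2]
124 [133, 133, 153, 203, 154, 158, 157, 164, 115, 181, 197, 142, 158, 161, 158, 156, 190, 172, 131]
128 [135, 134, 146, 203, 167, 163, 157, 158, 111, 180, 197, 144, 154, 161, 160, 157, 196, 172, 128]
132 [136, 135, 143, 185, 155, 139, 135, 131, 111, 184, 198, 143, 123, 145, 148, 136, 172, 159, 129]
136 [135, 135, 134, 134, 132, 133, 134, 133, 116, 184, 195, 139, 97, 129, 128, 128, 130, 130, 128]
140 [135, 136, 132, 132, 132, 133, 133, 132, 117, 174, 197, 137, 132, 150, 147, 139, 148, 141, 146]
144 [133, 133, 132, 132, 131, 132, 133, 133, 116, 183, 197, 142, 98, 131, 129, 129, 127, 127, 129]
148 [134, 133, 131, 130, 132, 132, 132, 132, 115, 183, 197, 141, 127, 129, 128, 131, 127, 127, 127]
```

Column is released and seated (still centred on the block). Next: close the fingers, travel above and beyond the strap, then check by numbers where things are.

```bash
python3 -m crank '[[0,0,0,-0.01,0.015,0,0],[0,0,0,-0.02,0.03,0,0],[0,0,0,-0.02,0.03,0,0],[0,0,0,-0.01,0.017,0,0],[0,0,0,0,0,0,0],[0,0,0,0,0,0,0],[0,0,0,0,0,0,0],[0,0,0,0,0,0,0]]'; python3 - <<'E'
from h import *
np.set_printoptions(precision=4,suppress=True)
Cs=cam('side');Ct=cam('top')
seat=np.array([.4929,.2293,.045]);xd=np.array([.959,.284,0]);yd=np.array([-.284,.959,0])
pv=seat+.026*xd-.06*yd+[0,0,.0085]
def tip(a,L=.057): return pv+L*(-np.cos(a)*xd+np.sin(a)*np.array([0,0,1]))
w=snap('wrist','w9');s=snap('side','s9');robot.capture('top')
st=robot.observe();R=np.array(st['tool_rot']);p=np.array(st['tool_pos'])
print('p',p,'pivot in tool',(pv-p)@R,'seat',(seat-p)@R)
print('side proj pivot',proj(Cs,[pv]),'tips',proj(Cs,[tip(a) for a in(1.85,1.95,2.05,0)]).tolist())
t=cv2.imread('pics/t0.png');print('top pivot',proj(Ct,[pv]),proj(Ct,[tip(a) for a in(1.85,2.05)]).tolist())
E
```

```text
clock: 18.42
tool_pos: [0.5968, 0.1986, 0.1299]
tool_rot: [[-0.285, 0.958, -0.002], [0.958, 0.285, 0.0], [0.001, -0.001, -1.0]]
contact_force: [1.1, -0.3, -0.3]
opening: 0.008
finger_force: 0.0
p [0.5973 0.1986 0.1304] pivot in tool [-0.0009 -0.0654  0.0769] seat [ 0.0591 -0.0913  0.0855]
side proj pivot [[266.6373 162.4321]] tips [[272.0074358455075, 145.4691046295926], [273.7774569197802, 145.7737835689177], [275.4687596676495, 146.24657994140892], [247.93226481015952, 165.23440516909756]]
top pivot [[165.3848 189.7236]] [[159.69233396631924, 180.30602391129054], [158.86300492642596, 176.08490212453955]]
```

Predicted pivot and strap tip match the pictures (top: (161,178); side: (273,147)). Descend beside the strap.

```bash
python3 -m crank '[[0,0,0,0,0,0.015,0],[0,0,0,0,0,0.03,0],[0,0,0,0,0,0.025,0],[0,0,0,0,0,0.013,0],[0,0,0,0,0,0,0],[0,0,0,0,0,0,0]]'; python3 - <<'E'
from h import *
np.set_printoptions(precision=4,suppress=True)
seat=np.array([.4929,.2293,.045]);xd=np.array([.959,.284,0]);yd=np.array([-.284,.959,0])
pv=seat+.026*xd-.06*yd+[0,0,.0085]
st=robot.observe();R=np.array(st['tool_rot']);p=np.array(st['tool_pos'])
print((pv-p)@R,st['contact_force'])
C=cam('side');print(proj(C,[p+[0,0,.026],p+[0,0,.026]-.010*yd,pv+[0,0,.02]]))
im=snap('side','s10')[:,:,::-1].astype(int)
# red finger pixels near
red=((im[...,2]-im[...,0]>25)).astype(np.uint8);red[:100]=0;red[200:]=0;red[:,:262]=0;red[:,330:]=0
ys,xs=np.nonzero(red);print([ (r,xs[ys==r].min(),xs[ys==r].max(),(ys==r).sum()) for r in sorted(set(ys))][-22:])
E
```

```text
clock: 19.07
tool_pos: [0.598, 0.198, 0.0474]
tool_rot: [[-0.284, 0.959, -0.001], [0.959, 0.284, -0.0], [-0.0, -0.001, -1.0]]
contact_force: [0.4, 0.3, 1.2]
opening: 0.007
finger_force: 0.0
[-0.0001 -0.0659 -0.006 ] [0.3845 0.3213 1.1906]
[[288.0207 153.4733]
 [289.1172 155.1333]
 [266.6961 156.5913]]
[(np.int64(132), np.int64(266), np.int64(268), np.int64(3)), (np.int64(133), np.int64(266), np.int64(295), np.int64(9)), (np.int64(134), np.int64(266), np.int64(295), np.int64(12)), (np.int64(135), np.int64(266), np.int64(294), np.int64(10)), (np.int64(136), np.int64(286), np.int64(294), np.int64(9)), (np.int64(137), np.int64(286), np.int64(294), np.int64(7)), (np.int64(138), np.int64(286), np.int64(294), np.int64(7)), (np.int64(139), np.int64(287), np.int64(294), np.int64(6)), (np.int64(140), np.int64(287), np.int64(293), np.int64(5)), (np.int64(141), np.int64(287), np.int64(293), np.int64(5)), (np.int64(142), np.int64(287), np.int64(293), np.int64(5)), (np.int64(143), np.int64(287), np.int64(293), np.int64(5)), (np.int64(144), np.int64(287), np.int64(293), np.int64(5)), (np.int64(145), np.int64(287), np.int64(292), np.int64(5)), (np.int64(146), np.int64(287), np.int64(292), np.int64(5)), (np.int64(147), np.int64(287), np.int64(292), np.int64(5)), (np.int64(148), np.int64(286), np.int64(292), np.int64(6)), (np.int64(149), np.int64(287), np.int64(292), np.int64(5)), (np.int64(150), np.int64(287), np.int64(292), np.int64(5)), (np.int64(151), np.int64(287), np.int64(292), np.int64(5)), (np.int64(152), np.int64(288), np.int64(292), np.int64(4)), (np.int64(153), np.int64(288), np.int64(292), np.int64(3))]
```

Tip is about 23 mm above the pivot by the side view; lower 3 mm and push level toward -x.

```bash
python3 -m crank '[[0,0,0,0,0,0.003,0],[0,0,0,0,-0.01,0,0],[0,0,0,0,-0.01,0,0],[0,0,0,0,-0.005,0,0],[0,0,0,0,-0.005,0,0],[0,0,0,0,-0.005,0,0],[0,0,0,0,-0.005,0,0],[0,0,0,0,-0.005,0,0],[0,0,0,0,-0.005,0,0],[0,0,0,0,-0.005,0,0],[0,0,0,0,-0.005,0,0],[0,0,0,0,0,0,0]]'; python3 -m crank '[[0,0,0,0,-0.005,0,0],[0,0,0,0,-0.005,0,0],[0,0,0,0,-0.005,0,0],[0,0,0,0,-0.005,0,0],[0,0,0,0,-0.005,0,0],[0,0,0,0,-0.004,0,0],[0,0,0,0,0,0,0]]'; python3 -c "
from h import *
snap('side','s11');snap('wrist','w11');snap('top','t11')
seat=np.array([.4929,.2293,.045]);R=np.array(robot.observe()['tool_rot']);print((seat+[.959*.026+.284*.06,.284*.026-.959*.06,0]-robot.observe()['tool_pos'])@R)"
```

```text
clock: 20.12
tool_pos: [0.5394, 0.1804, 0.0442]
tool_rot: [[-0.284, 0.959, -0.001], [0.959, 0.284, -0.0], [0.0, -0.001, -1.0]]
contact_force: [0.1, -0.3, 0.0]
opening: 0.006
finger_force: 0.0
clock: 20.7
tool_pos: [0.5117, 0.1722, 0.0442]
tool_rot: [[-0.284, 0.959, -0.001], [0.959, 0.284, -0.0], [0.0, -0.001, -1.0]]
contact_force: [-0.3, -0.1, 0.5]
opening: 0.006
finger_force: 0.0
[-6.39245506e-05  2.28014311e-02 -5.72958664e-04]
```

```bash
python3 -m crank '[[0,0,0,0,0,-0.01,0],[0,0,0,0,0,-0.03,0],[0,0,0,0,0,-0.035,0],[0,0,0,0,0,-0.03,0],[0,0,0,0,-0.03,-0.01,0],[0,0,0,0,-0.035,0,0],[0,0,0,0,-0.03,0,0],[0,0,0,0.03,0,0,0],[0,0,0,0.03,0,0,0],[0,0,0,0,0,0,0],[0,0,0,0,0,0,0],[0,0,0,0,0,0,0]]'; python3 - <<'E'
from h import *
np.set_printoptions(precision=4,suppress=True)
s0=cv2.imread('pics/s0.png').astype(int);s=snap('side','s12')[:,:,::-1].astype(int);t=snap('top','t12')[:,:,::-1].astype(int);w=snap('wrist','w12')
t0=cv2.imread('pics/t0.png').astype(int)
seat=np.array([.4929,.2293,.045]);xd=np.array([.959,.284,0]);yd=np.array([-.284,.959,0]);pv=seat+.026*xd-.06*yd+[0,0,.0085]
def tip(a,L=.057): return pv+L*(-np.cos(a)*xd+np.sin(a)*np.array([0,0,1]))
for n in('top','side','wrist'):
    C=cam(n);print(n,'pv',proj(C,[pv])[0],'shut tip',proj(C,[tip(0)])[0],'open tip',proj(C,[tip(1.95)])[0],'col ends',proj(C,[seat+.089*yd,seat-.089*yd]).tolist())
print('side0');print(s0[140:172:2,240:284:2].max(2));print('side');print(s[140:172:2,240:284:2].max(2))
E
```

```text
clock: 21.85
tool_pos: [0.4052, 0.2028, 0.1598]
tool_rot: [[-0.284, 0.959, 0.0], [0.959, 0.284, -0.0], [-0.0, 0.0, -1.0]]
contact_force: [0.9, 0.5, 1.4]
opening: 0.009
finger_force: 0.0
top pv [165.3848 189.7236] shut tip [171.4485 212.9895] open tip [159.2445 178.1298] col ends [[108.08200201997647, 217.30389229165456], [180.5205358390854, 197.3896945810731]]
side pv [266.6373 162.4321] shut tip [247.9323 165.2344] open tip [273.7775 145.7738] col ends [[245.4361129903911, 142.42198041901028], [260.8820666205722, 171.26052106355888]]
wrist pv [374.7205 241.4632] shut tip [318.5685 241.9502] open tip [419.9573 265.6657] col ends [[357.41843808716817, 86.78573119505161], [344.95191055428336, 263.9615596157174]]
side0
[[195 198 197 196 199 196 192 189 194 198 197 197 196 198 197 197 197 195
  192 193 192 196]
 [193 194 195 198 197 195 192 191 195 198 199 197 198 197 197 197 197 194
  192 193 194 194]
 [195 194 193 196 197 196 186 193 195 196 194 198 198 198 197 197 163 190
  192 193 196 194]
 [193 174 180 193 196 190 180 150 194 196 196 198 197 199 196 194 108 159
  172 194 196 196]
 [
[... 1908 characters left out ...]
0 198 199 199 202 201 197 196
  198 198 195 194]
 [135 137 122 109 104  82 126 135 132 150 149 191 202 201 194 200 198 197
  199 199 197 196]
 [137 139 137 136 150 101  84 113 139 142 146 145 174  99  72 194 199 199
  199 199 197 198]
 [150 152 152 153 145 152  83 138 130 136 133 157 174 145 128 150 201 198
  200 201 199 196]
 [134 151 168 176 104 127 103 163 167 166 161 170 152  75 125  61 202 199
  200 202 200 198]
 [114 102 145 148 124 110 149 131  98  87 181 132 141  72  53  56 204 200
  200 201 200 199]
 [130  89 146 202 203 116  96 117 147 150 181 161 128  74  54  56 201 199
  201 202 199 200]
 [127  85 101 127 174 102  93 123 130 118 140 133 122  71  56  56 202 202
  201 201 202 203]]
```

The upright strap is gone from (272,146) in the side view and a level bar now shows at row ~164 from x 252 to 266, which matches the shut prediction (248–267, 162–165). A final numeric check of column and strap from the wrist view.

```bash
python3 - <<'E'
from h import *
np.set_printoptions(precision=4,suppress=True)
t=cv2.imread('pics/w12.png');g=cv2.cvtColor(t,cv2.COLOR_BGR2HSV);st=robot.observe();C=cam('wrist',st)
seat=np.array([.4929,.2293,.045]);xd=np.array([.959,.284,0]);yd=np.array([-.284,.959,0]);pv=seat+.026*xd-.06*yd+[0,0,.0085]
y=((g[...,0]>18)&(g[...,0]<40)&(g[...,1]>90)).astype(np.uint8);y[:100]=0;y[245:]=0;y[:,:320]=0;y[:,390:]=0
ys,xs=np.nonzero(y);k=[(r,xs[ys==r].mean()) for r in range(ys.min()+4,ys.max()-3,6)]
print(ys.min(),ys.max())
X=onz(C,[[c,r] for r,c in k],.050);print('column line in seat x,y:',np.c_[(X-seat)@xd,(X-seat)@yd])
E=onz(C,[[xs[ys==ys.min()].mean(),ys.min()],[xs[ys==ys.max()].mean(),ys.max()]],.050);print('band y ends',(E-seat)@yd)
m=t.max(2)
print('strap region rows x cols 310:384:4')
for r in range(214,262,3): print(r,m[r,306:390:4].tolist())
for a in(0,.1,.3):print(a,proj(C,[pv+.057*(-np.cos(a)*xd+np.sin(a)*np.array([0,0,1]))+s*.0065*yd for s in(1,-1)]).tolist())
E
```

```text
150 213
column line in seat x,y: [[-0.0012  0.0276]
 [-0.0018  0.0219]
 [-0.0014  0.0162]
 [-0.0015  0.0103]
 [-0.0016  0.0045]
 [-0.0016 -0.0014]
 [-0.0012 -0.0074]
 [-0.0013 -0.0134]
 [-0.0013 -0.0195]
 [-0.0014 -0.0257]]
band y ends [ 0.0314 -0.0309]
strap region rows x cols 310:384:4
214 [69, 105, 93, 87, 94, 79, 82, 79, 84, 80, 106, 174, 137, 141, 141, 140, 134, 228, 226, 226, 227]
217 [63, 105, 82, 78, 107, 77, 77, 78, 80, 79, 113, 171, 139, 145, 144, 143, 138, 228, 226, 226, 227]
220 [67, 103, 88, 79, 78, 105, 80, 99, 78, 80, 121, 169, 136, 44, 41, 39, 126, 228, 227, 226, 226]
223 [68, 104, 79, 82, 72, 76, 79, 76, 74, 74, 128, 166, 74, 65, 25, 23, 26, 228, 226, 226, 226]
226 [71, 102, 101, 103, 84, 71, 82, 78, 79, 74, 130, 162, 76, 81, 30, 26, 22, 65, 230, 227, 227]
229 [72, 101, 100, 102, 79, 61, 81, 77, 77, 78, 142, 154, 76, 78, 77, 22, 22, 22, 131, 228, 226]
232 [72, 99, 101, 102, 75, 60, 75, 75, 123, 141, 211, 219, 163, 106, 72, 49, 25, 71, 56, 202, 227]
235 [76, 99, 98, 136, 83, 58, 105, 172, 132, 107, 183, 203, 107, 143, 169, 194, 20, 53, 51, 38, 230]
238 [80, 96, 139, 7
[... 352 characters left out ...]
9, 191, 189, 189, 188, 188, 188, 187, 156, 178, 146, 229, 226]
250 [225, 225, 226, 113, 195, 221, 217, 214, 209, 148, 203, 206, 200, 208, 225, 201, 55, 149, 89, 190, 226]
253 [8, 6, 5, 9, 7, 3, 4, 6, 5, 8, 7, 5, 5, 27, 230, 229, 117, 105, 122, 138, 227]
256 [12, 10, 11, 11, 11, 11, 11, 9, 11, 13, 11, 12, 12, 10, 161, 227, 229, 228, 229, 227, 226]
259 [11, 12, 11, 14, 12, 12, 11, 11, 13, 11, 9, 13, 12, 11, 24, 228, 226, 226, 226, 226, 226]
0 [[318.8932485670503, 235.89597195469577], [318.24392603916107, 247.93441180976828]]
0.1 [[320.24182111920834, 238.120004955342], [319.563466313445, 250.33792523448489]]
0.3 [[324.8173366857835, 242.69771861545198], [324.0558402660859, 255.27995530444628]]
```

Strap edges are at rows 236–249, as predicted for angle 0. The column lies straight along the V's, with its band centred at ±31 mm. Handing in.

```bash
python3 -c "
from plant import robot
print(robot.job_done(), robot.observe()['clock'])"
```

```text
the job is handed in; nothing more can be done
the job is handed in; nothing more can be done
```

The job is handed in: the long column lies centred in both V-blocks and is released, the strap lies level across it, and I never touched the short column; the hand-in returned no verdict.

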